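Scribe round a pendant template

ROBOT

A 6-joint arm with a two-finger parallel gripper is mounted at the origin on the work surface. World frame = base frame: x ahead of the robot, y to its left, z up, the work surface at z = 0. Lengths are in m, angles in rad, forces in N, time in s.
With the tool pointing down it reaches from about 0.225 to 0.875 m from the base axis. Payload 3.4 kg.
Tool frame: the origin (TCP) lies between the finger pads; the fingertips stand 8 mm ahead of it and the grasp point (between the pads) lies 11 mm behind it (manip.tips_ahead is the z of the fingertips in the tool frame, in m); z points along the fingers, y is the direction in which the jaws open and shut (so a half turn about z gives the same grasp; the last joint's range is limited). The gripper opens to 85 mm and grips with 20 to 120 N. Pads are 22 mm wide; open, the fingers measure 114 mm over their backs; the gripper's body (76 mm by 85 mm) begins 54 mm behind the grasp point. The pads swing forward as they close: fully open they stand 13 mm farther back than shut.
Start: joints at [1.186, 0.276, 1.505, -0, 1.361, -0.121], TCP at [0.15, 0.555, 0.239] pointing down, gripper open.
Joint ranges: [-2.89, 2.89], [-0.75, 2.08], [0.22, 2.7], [-1.18, 4.32], [0.11, 2.71], [-2.7, 2.7]. Speed limits (rad/s): [2.57, 2.57, 3.14, 3.14, 3.14, 3.14].

INTERFACE

Orientations are given as a unit quaternion [w, x, y, z].
In Python, from cell import manip, eyes gives the robot as it stands.
- The arm moves only by the tool step_arm, never from a script. Its argument "rows" is a list of rows, each a list of 3 entries, a list of its own where there are three numbers: the turn, a rotation vector about the world's x, y, z in rad, then the shift along the world's x, y, z in cm, then the finger opening in cm, from 0 to 8.54. In form: [[[rx, ry, rz], [dx, dy, dz], gripper], ...]. A call has exactly 5 rows; each row is the pose to reach, as a shift and turn from the pose commanded when the call began; what a row does not reach only later rows make up. A row lasts 1/12 s, in which the tool goes at most 41.7 mm and 7.16 degrees, less where a joint would pass 70% of its speed; a pose out of reach is approached as far as the arm can. A call with a gripper value outside its range is refused whole. The fingers move at their own pace and stop on an object; "newtons" is the grip in N (left out, the last holds). Time passes only in rows, so rows that repeat a pose let the fingers close, or fill a call up. It gives the time, the measured TCP pose, the force and the opening at its end, in the units of the state.
- manip.observe(): the state, without advancing time (a new reading comes with each control period).
- eyes.camera(name): name is "scene" or "side" or "wrist"; returns a dict with "pixels" (420x560x3 uint8, blue, green, red), "intrinsics" (3x3 intrinsics, pixels), "R" (3x3) and "t" (3): a world point X has camera coordinates R X + t; the wrist camera has in their place "hand_eye" (4x4, takes a point from camera to tool coordinates, whose origin is the TCP and whose axes are the flange's). Camera axes: x right, y down, z forward; pixel columns grow to the right and rows downward; lengths in m; the calibration is good to about 2 mm. A picture is of the moment at which its call begins: read the wrist's pose just before it. There is no depth.
- manip.job_done(): hands the job in, once; it reports no verdict.
The state is a dict: "time": time; "joint_positions": joint angles; "dq": joint speeds; "joint_efforts": joint torques, N m; "tcp_pos": TCP position; "eef_rot": TCP orientation; "wrist_force": force on the tool from outside, world axes, zero at the start; "moment": the same for the moment, N m; "finger_gap": finger opening in m.
Only numpy, scipy, OpenCV 4.12 (cv2) and the standard library are available. Lean on these libraries where they do the work, as an engineer would, in place of code of your own. Each camera call takes 0.05 s, during which the arm holds its last target. There are 200 camera calls.

TASK

Pick up the wooden-handled scriber with the round brass foot and stand it on the bench against the edge of the D-shaped steel template, at the end of the curve beside the stud, bringing it there from outside that end rather than in over the curve. Slide it round the whole curve with the foot kept on the bench and against the edge, as far as the end without a stud, and leave it standing there, let go. Do not push the template out of its place.

Things in the scene. Friction and masses are not known exactly. Their poses are not given: they have to be found in the camera images.
- template: Loose D-shaped steel plate, 16 mm thick, 1.5 kg, flat on a thin copper sheet (bench level, z 0): half disc of radius 60 mm on its -x side (faces the robot, yaw varies), rectangle x 0..60, y -60..60 mm. Origin: centre of the disc, underside; z up. Curve runs from (0, 60 mm), stud end, via (-60, 0) to (0, -60), plain end. Lies by its weight only: slides if pressed with some 5 to 15 N.
- start_stud (a point): Top of the dark round stud (14 mm wide, 6 mm high) that stands on the template near the start of the curve, at (35, 42, 22) mm in the template's frame.
- scriber_grip (a point): Scriber's grip point, on its upright axis (z), 48 mm above its underside. Square wooden handle, 22 mm wide with faces along this point's x and y, from 24 to 80 mm up. It is one of three upright tools about 0.1 m apart on the robot's left: the one with a wooden handle on a round brass foot (others: round wooden handle on a square steel foot; bare steel cone). Grip it firmly.
- scriber_foot (a point): Centre of the scriber's round polished brass foot (slides easily), a disc 36 mm in diameter and 16 mm high; 8 mm above the bench when standing, on the handle's axis. With the foot against the curve it is 78 mm from the template's origin, seen from above. The scriber weighs about 0.2 kg and stands by itself.

How it is judged:
On the way, in this order (a step that is already met when the one before it is completed fails the run):
1. the scriber's foot stands on the bench and touches the template's edge at the stud end of the curve (contact force between scriber and template above 0.2 N and y of scriber_foot in the frame of template above 0.06 m and x of scriber_foot in the frame of template between -0.03 and 0.035 m and height (world z) of scriber_foot below 0.02 m), for 0.1 s.
2. touching on the first half of the curve (contact force between scriber and template above 0.2 N and y of scriber_foot in the frame of template between 0.04 and 0.068 m and x of scriber_foot in the frame of template below -0.03 m and height (world z) of scriber_foot below 0.02 m), for 0.05 s.
3. touching at the middle (crown) of the curve (contact force between scriber and template above 0.2 N and y of scriber_foot in the frame of template between -0.02 and 0.02 m and x of scriber_foot in the frame of template below -0.05 m and height (world z) of scriber_foot below 0.02 m), for 0.05 s.
4. touching on the second half of the curve (contact force between scriber and template above 0.2 N and y of scriber_foot in the frame of template between -0.068 and -0.04 m and x of scriber_foot in the frame of template below -0.03 m and height (world z) of scriber_foot below 0.02 m), for 0.05 s.
5. touching the edge at the plain end of the curve (contact force between scriber and template above 0.2 N and y of scriber_foot in the frame of template below -0.06 m and x of scriber_foot in the frame of template between -0.03 and 0.035 m and height (world z) of scriber_foot below 0.02 m), for 0.05 s.
At the end, for the whole second after the job is handed in: The scriber stands upright (within 7 degrees) on the bench, at rest and released, beside the plain end of the template's curve (foot centre from 30 mm short of the end to 50 mm past it along the straight side, gap to the edge under about 25 mm), and the template lies within 25 mm of where it was (y of scriber_foot in the frame of template below -0.06 m and x of scriber_foot in the frame of template between -0.03 and 0.05 m and horizontal distance between scriber_foot and template below 0.105 m and height (world z) of scriber_foot below 0.012 m and angle between scriber_foot's own z axis and vertical below 0.12 rad and linear speed of scriber below 0.02 m/s and distance of template from where it was at the start of the episode below 0.025 m); the robot touches nothing.
It fails at once if low over the curve, between its ends, the foot strays more than 15 mm from the edge or is lifted more than 14 mm off the bench (x of scriber_foot in the frame of template below -0.03 m and ((horizontal distance between scriber_foot and template between 0.093 and 0.12 m and height (world z) of scriber_foot below 0.04 m) or (horizontal distance between scriber_foot and template below 0.093 m and height (world z) of scriber_foot between 0.022 and 0.04 m))).
It fails at once if the template is pushed more than 25 mm from where it lay (30 mm at its stud) (distance of template from where it was at the start of the episode above 0.025 m or distance of start_stud from where it was at the start of the episode above 0.03 m).
It also fails if it takes over 64 s, if anything falls off the work surface, if the arm or the gripper's body presses on something with over 40 N, if the wrist force passes 120 N, or if a joint passes its speed limit or range.

## Working session

There is one attempt and no reset: what is moved stays moved. The work goes in short steps, Python scripts to look and compute and a tool call to move; the robot and the scene stay as the last step left them, time stands still between calls to the robot, and variables do not carry over. Pictures are saved under pics/ and viewed, on a budget of 10 in all, crops included, one or two more only if the job needs it, and the job is handed in when it is done.

Besides the shell and the picture viewer there is one more tool, called after "Emit:" by a JSON object that holds its "api" and its "payload". step_arm: Moves the arm, as the interface text tells. Its arguments: {"type":"object","properties":{"rows":{"type":"array","items":{"type":"array"}},"newtons":{"type":"number"}},"required":["rows"]}

```bash
mkdir -p pics; ls; python3 - <<'E'
from cell import manip, eyes
import cv2,numpy as np
print(manip.observe())
for n in("scene","side","wrist"):
    c=eyes.camera(n); cv2.imwrite(f"pics/{n}0.png",c["pixels"]); np.savez(f"pics/{n}0.npz",**c)
    print(n,{k:np.round(v,4).tolist() for k,v in c.items() if k!="pixels"})
a=cv2.imread("pics/scene0.png")
E
```

```text
pics
{'time': 0.0, 'joint_positions': array([ 1.18598541e+00,  2.76597204e-01,  1.50613693e+00, -4.97727358e-06,
        1.36070570e+00, -1.21039556e-01]), 'dq': array([-6.81044167e-04, -1.28506862e-03,  7.05099668e-04, -2.57589580e-04,
        4.28445563e-05, -2.75462407e-05]), 'joint_efforts': array([-4.06329837e-04, -4.16780519e+01, -2.45801336e+01, -2.06949803e-04,
        1.12537615e-02,  9.42892399e-06]), 'tcp_pos': array([0.14974886, 0.55462131, 0.23843693]), 'eef_rot': array([-2.28760978e-04,  1.31503106e-01,  9.91315328e-01, -8.94816159e-04]), 'wrist_force': array([-0.95050303, -0.30648746,  0.00328223]), 'moment': array([ 0.03412401, -0.03838073,  0.03578266]), 'finger_gap': 0.08512485044371253}
scene {'intrinsics': [[492.6382, 0.0, 286.3647], [0.0, 492.6382, 213.3605], [0.0, 0.0, 1.0]], 'R': [[-0.0471, 0.9988, 0.0127], [0.866, 0.0472, -0.4979], [-0.4979, -0.0124, -0.8672]], 't': [-0.0874, -0.4587, 1.2053]}
side {'intrinsics': [[391.593, 0.0, 277.3162], [0.0, 391.593, 209.9659], [0.0, 0.0, 1.0]], 'R': [[-0.7227, -0.6912, -0.0083], [-0.4883, 0.519, -0.7015], [0.4892, -0.5029, -0.7126]], 't': [0.4573, 0.2406, 0.4565]}
wrist {'intrinsics': [[323.6763, 0.0, 278.3041], [0.0, 323.6763, 207.75], [0.0, 0.0, 1.0]], 'hand_eye': [[-0.0, -0.9576, -0.288, 0.0724], [1.0, 0.0001, -0.0004, -0.0003], [0.0005, -0.288, 0.9576, -0.1354], [0.0, 0.0, 0.0, 1.0]]}
```

View pics/scene0.png

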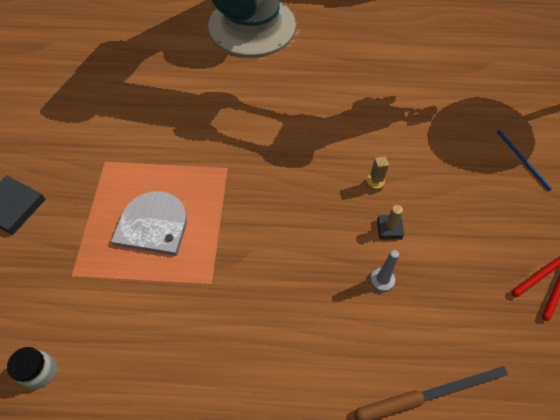

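View pics/side0.png

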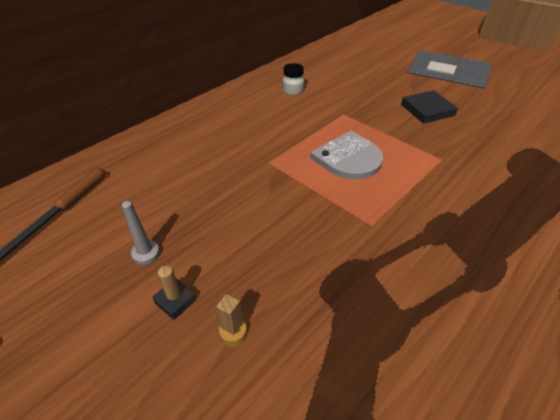

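View pics/wrist0.png

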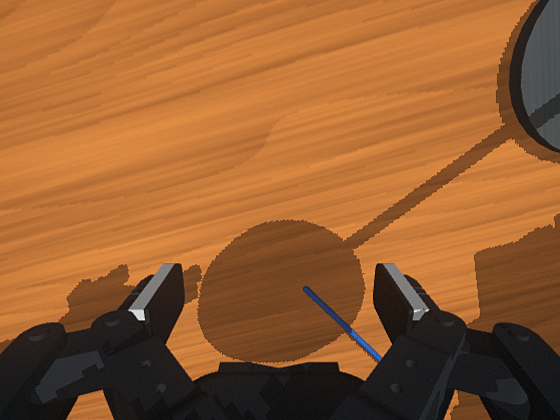

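The scene view shows the target scriber (square handle, brass foot) near px (377,182), handle top at (381,160). The template is on the copper sheet, with its curve at the top of the picture and the stud at (169,238). The side view shows the scriber at (232,330) and the stud at (325,153). The wrist view shows only bench and part of the tool. Next I'll measure the poses.

```bash
cat > h.py <<'E'
import numpy as np,cv2
from scipy.spatial.transform import Rotation as Ro
def load(n):
    return dict(np.load(f"pics/{n}.npz"))
def camRC(c):
    if "R" in c: return c["R"].T, -c["R"].T@c["t"]
    q=c["q"]; T=np.eye(4); T[:3,:3]=Ro.from_quat([*q[1:],q[0]]).as_matrix(); T[:3,3]=c["p"]
    M=T@c["hand_eye"]; return M[:3,:3],M[:3,3]
def onplane(c,uv,z):
    A,o=camRC(c); uv=np.atleast_2d(uv).astype(float)
    d=np.c_[uv,np.ones(len(uv))]@np.linalg.inv(c["intrinsics"]).T@A.T
    return o+d*((z-o[2])/d[:,2])[:,None]
def tri(cs,uvs):
    S=np.zeros((3,3));b=np.zeros(3)
    for c,uv in zip(cs,uvs):
        A,o=camRC(c); d=A@np.linalg.inv(c["intrinsics"])@[*uv,1]; d/=np.linalg.norm(d)
        P=np.eye(3)-np.outer(d,d); S+=P;b+=P@o
    return np.linalg.solve(S,b)
def snap(n,name):
    from cell import manip,eyes
    s=manip.observe(); c=eyes.camera(n); c["q"]=s["eef_rot"];c["p"]=s["tcp_pos"]
    cv2.imwrite(f"pics/{name}.png",c["pixels"]); np.savez(f"pics/{name}.npz",**c); return c
E
python3 - <<'E'
from h import *
s,d=load("scene0"),load("side0")
print("cams",camRC(s)[1],camRC(d)[1])
def show(c,x0,x1,y0,y1): return c["pixels"][y0:y1,x0:x1]
# scriber: brass mask (saturated yellow)
for c,(x0,x1,y0,y1) in((s,(360,395,150,195)),(d,(210,255,290,350))):
    h=cv2.cvtColor(show(c,x0,x1,y0,y1),cv2.COLOR_BGR2HSV)
    for nm,m in(("brass",(h[...,0]>18)&(h[...,0]<35)&(h[...,1]>140)&(h[...,2]>90)),):
        v,u=np.nonzero(m); print(nm,len(u),u.min()+x0,u.max()+x0,v.min()+y0,v.max()+y0,u.mean()+x0,v.mean()+y0)
print("foot ray scene z.008",onplane(s,[376,183],.008),"side",onplane(d,[232,332],.008))
print("top",tri([s,d],[(381,160),(230,302)]))
# template
p=s["pixels"][165:278,85:225]; h=cv2.cvtColor(p,cv2.COLOR_BGR2HSV)
m=(h[...,1]<90).astype(np.uint8)*255; m=cv2.morphologyEx(m,cv2.MORPH_CLOSE,np.ones((9,9)))
k=max(cv2.findContours(m,cv2.RETR_EXTERNAL,cv2.CHAIN_APPROX_NONE)[0],key=cv2.contourArea)[:,0]+[85,165]
print("bbox",k.min(0),k.max(0))
w=onplane(s,k,.016)[:,:2]
np.save("pics/tw.npy",w)
sel=k[:,1]<212; a=w[sel]
A=np.c_[2*a,np.ones(len(a))];x=np.linalg.lstsq(A,(a**2).sum(1),rcond=None)[0];r=np.sqrt(x[2]+x[0]**2+x[1]**2)
print("circle",x[:2],r)
from scipy.optimize import least_squares
f=least_squares(lambda c:np.hypot(*(a-c).T)-.06,x[:2],loss='soft_l1',f_scale=.001);print("fixed r",f.x,np.abs(f.fun).max())
st=tri([s,d],[(169,238),(325,153)]);print("stud tri",st,onplane(s,[169,238],.022),onplane(d,[325,153],.022))
big=cv2.resize(np.vstack([cv2.resize(s["pixels"][180:265,100:200],(600,510),interpolation=cv2.INTER_CUBIC)]),None,fx=1,fy=1)
cv2.imwrite("pics/crop1.png",big)
E
```

```text
cams [0.9931639  0.12393186 0.81790576] [0.22470216 0.42075526 0.49785551]
brass 118 367 384 175 188 374.8898305084746 183.0593220338983Traceback (most recent call last):
  File "<stdin>", line 9, in <module>
    return umr_minimum(a, axis, None, out, keepdims, initial, where)
ValueError: zero-size array to reduction operation minimum which has no identity
```

```bash
cat > t.py <<'E'
from h import *
s,d=load("scene0"),load("side0")
print("foot ray scene z.008",onplane(s,[376,182],.008),"side",onplane(d,[232,332],.008))
print("top",tri([s,d],[(381,160),(230,302)]))
p=s["pixels"][165:278,85:225]; h=cv2.cvtColor(p,cv2.COLOR_BGR2HSV)
m=(h[...,1]<90).astype(np.uint8)*255; m=cv2.morphologyEx(m,cv2.MORPH_CLOSE,np.ones((9,9)))
k=max(cv2.findContours(m,cv2.RETR_EXTERNAL,cv2.CHAIN_APPROX_NONE)[0],key=cv2.contourArea)[:,0]+[85,165]
print("bbox",k.min(0),k.max(0))
w=onplane(s,k,.016)[:,:2]
sel=k[:,1]<212; a=w[sel]
A=np.c_[2*a,np.ones(len(a))];x=np.linalg.lstsq(A,(a**2).sum(1),rcond=None)[0];r=np.sqrt(x[2]+x[0]**2+x[1]**2)
print("circle",x[:2],r)
from scipy.optimize import least_squares
f=least_squares(lambda c:np.hypot(*(a-c).T)-.06,x[:2],loss='soft_l1',f_scale=.001);print("fixed r",f.x,np.abs(f.fun).max())
st=tri([s,d],[(169,238),(325,153)]);print("stud tri",st,onplane(s,[169,238],.022),onplane(d,[325,153],.022))
v=st[:2]-f.x; print("stud dist",np.hypot(*v),"yaw",np.degrees(np.arctan2(v[1],v[0])-np.arctan2(42,35)))
E
python3 t.py
```

```text
foot ray scene z.008 [[0.44725275 0.28560684 0.008     ]] side [[0.44618906 0.28320621 0.008     ]]
top [0.44550583 0.2808331  0.08001387]
bbox [111 191] [186 254]
circle [ 0.5566666  -0.13486897] 0.059310969758487125
fixed r [ 0.55750683 -0.13481355] 0.0015080077456174068
stud tri [ 0.59592593 -0.09875325  0.01727162] [[ 0.59894655 -0.0965933   0.022     ]] [[ 0.59214417 -0.09482858  0.022     ]]
stud dist 0.05269130026428032 yaw -7.008405898586288
```

Emit:
{"api": "step_arm", "payload": {"rows": [[[0,0,0],[4,-4,0],8.5],[[0,0,0],[7,-7,0],8.5],[[0,0,0],[10,-10,0],8.5],[[0,0,0],[13,-13,0],8.5],[[0,0,0],[13,-13.5,0],8.5]]}}

```text
time: 0.57
tcp_pos: [0.2826, 0.4173, 0.239]
eef_rot: [0.001, 0.132, 0.991, -0.001]
wrist_force: [-0.6, 0.1, -0.4]
finger_gap: 0.0847
```

Emit:
{"api": "step_arm", "payload": {"rows": [[[0,0,0],[3,-3,0],8.5],[[0,0,0],[6,-6,0],8.5],[[0,0,0],[9,-9,0],8.5],[[0,0,0],[12,-13,0],8.5],[[0,0,0],[12.5,-14,0],8.5]]}}

```text
time: 0.98
tcp_pos: [0.4076, 0.2769, 0.2391]
eef_rot: [0.001, 0.133, 0.991, -0.001]
wrist_force: [0.1, 0.9, -0.7]
finger_gap: 0.0851
```

```bash
python3 - <<'E'
from h import *
c=snap("wrist","wrist1"); print(c["p"],c["q"])
E
```

```text
[0.40760412 0.27692119 0.23909863] [ 8.39897591e-04  1.32740284e-01  9.91150165e-01 -8.13827328e-04]
```

View pics/wrist1.png

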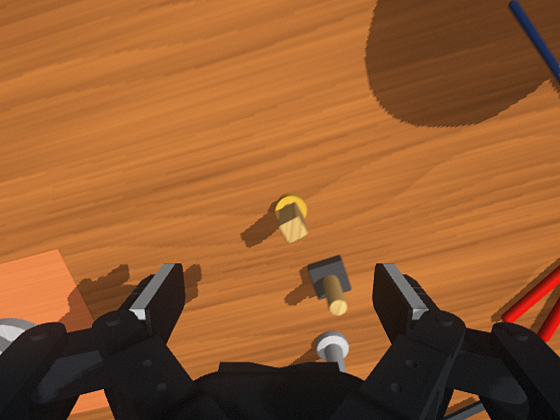

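The wrist view shows the brass foot at about (291,208) and the light square handle top at about (294,231). The neighbouring tools are at (330,275) and (333,345).

```bash
python3 - <<'E'
from h import *
c=load("wrist1"); x0,y0=270,185
p=c["pixels"][y0:255,x0:320]; h=cv2.cvtColor(p,cv2.COLOR_BGR2HSV)
print(h[231-y0,294-x0],h[205-y0,288-x0],h[238-y0,300-x0],h[218-y0,292-x0],h[250-y0,310-x0])
m=((h[...,2]>170)&(h[...,1]<175)&(abs(h[...,0].astype(int)-22)<7)&(np.arange(70)[:,None]>28)).astype(np.uint8)*255
k=max(cv2.findContours(m,0,1)[0],key=cv2.contourArea)[:,0]+[x0,y0]
print(k.min(0),k.max(0),cv2.contourArea(k))
w=onplane(c,k,.080)[:,:2]
r=cv2.minAreaRect((w*1000).astype(np.float32));print("top rect mm",r)
print("edges",cv2.boxPoints(r))
h2=(abs(h[...,0].astype(int)-25)<6)&(h[...,1]>190)&(h[...,2]>150); v,u=np.nonzero(h2&(np.arange(70)[:,None]<35))
print(u.min()+x0,u.max()+x0,v.min()+y0,onplane(c,[[u.min()+x0,207],[u.max()+x0,207]],.016))
o=cv2.resize(p,None,fx=6,fy=6,interpolation=0);o2=cv2.resize(cv2.merge([m]*3),None,fx=6,fy=6,interpolation=0)
cv2.imwrite("pics/c2.png",np.hstack([o,o2]))
E
```

```text
[ 20 129 229] [ 17 151 110] [ 16 159 186] [ 17 140 109] [ 13 179 181]
[279 216] [307 242] 435.5
top rect mm ((448.7200012207031, 280.32208251953125), (21.178735733032227, 23.105493545532227), 13.29540729522705)
edges [[435.75766 289.12994]
 [441.07126 266.64374]
 [461.68234 271.51422]
 [456.36874 294.00043]]
276 303 196 [[0.44038105 0.26439489 0.016     ]
 [0.44857577 0.29450398 0.016     ]]
```

View pics/c2.png

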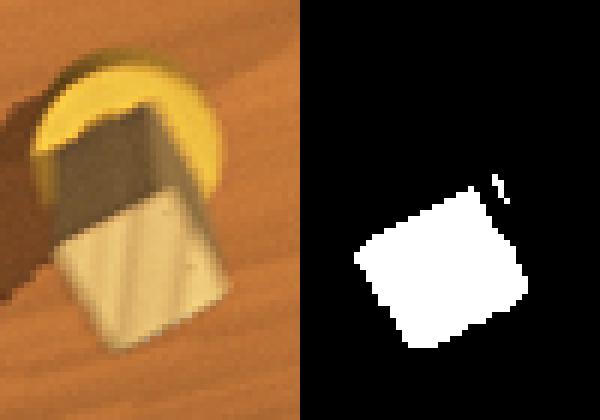

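Emit:
{"api": "step_arm", "payload": {"rows": [[[0,0,0.12],[2,0.2,-1],8.5],[[0,0,0.24],[3.9,0.45,-3],8.5],[[0,0,0.36],[3.9,0.45,-6],8.5],[[0,0,0.48],[3.9,0.45,-9],8.5],[[0,0,0.5],[3.9,0.45,-11],8.5]]}}

```text
time: 1.45
tcp_pos: [0.4427, 0.2841, 0.1266]
eef_rot: [-0.002, -0.12, 0.993, -0.0]
wrist_force: [0.0, -1.0, 0.3]
finger_gap: 0.0846
```

Emit:
{"api": "step_arm", "payload": {"rows": [[[0,0,0],[0,0,-2],8.5],[[0,0,0],[0,0,-4.5],8.5],[[0,0,0],[0,0,-7],8.5],[[0,0,0],[0,0,-8.9],8.5],[[0,0,0],[0,0,-8.9],8.5]]}}

```text
time: 1.87
tcp_pos: [0.4408, 0.2834, 0.0366]
eef_rot: [-0.004, -0.118, 0.993, -0.001]
wrist_force: [0.3, -0.1, 0.3]
finger_gap: 0.0849
```

Emit:
{"api": "step_arm", "payload": {"newtons": 60, "rows": [[[0,0,0],[0,0,0],1.6],[[0,0,0],[0,0,0],1.6],[[0,0,0],[0,0,0],1.6],[[0,0,0],[0,0,0],1.6],[[0,0,0],[0,0,0],1.6]]}}

```text
time: 2.28
tcp_pos: [0.4447, 0.2849, 0.0415]
eef_rot: [0.001, -0.118, 0.993, 0.0]
wrist_force: [2.0, -1.8, 0.2]
finger_gap: 0.0251
```

Emit:
{"api": "step_arm", "payload": {"rows": [[[0,0,0],[0,0,0],1.6],[[0,0,0],[0,0,0],1.6],[[0,0,0],[0,0,0],1.6],[[0,0,0],[0,0,0],1.6],[[0,0,0],[0,0,0],1.6]]}}

```text
time: 2.7
tcp_pos: [0.4447, 0.2849, 0.0415]
eef_rot: [0.001, -0.118, 0.993, 0.0]
wrist_force: [-0.2, -0.6, 6.5]
finger_gap: 0.0214
```

```bash
python3 - <<'E'
from h import *
c=snap("wrist","wrist2"); print(c["p"],c["q"])
from cell import manip; o=manip.observe(); print(o["finger_gap"],o["wrist_force"],o["joint_positions"])
E
```

```text
[0.44472009 0.28494112 0.04152919] [ 1.09127555e-03 -1.17851918e-01  9.93030513e-01  3.65942816e-04]
0.021326168722172446 [-1.42037594 -1.17806329  5.52136632] [ 4.38043117e-01  3.95101065e-01  1.88439708e+00  2.98746000e-05
  8.59719384e-01 -1.36898239e+00]
```

Emit:
{"api": "step_arm", "payload": {"rows": [[[0,0,0],[0,0,2],1.6],[[0,0,0],[0,0,5],1.6],[[0,0,0],[0,-2,8],1.6],[[0,0,0],[0.5,-5,11],1.6],[[0,0,0],[1,-8,14],1.6]]}}

```text
time: 3.17
tcp_pos: [0.4528, 0.2056, 0.1798]
eef_rot: [-0.001, -0.119, 0.993, 0.0]
wrist_force: [1.2, 0.2, -2.3]
finger_gap: 0.0213
```

Emit:
{"api": "step_arm", "payload": {"rows": [[[0,0,0],[1,-4,0],1.6],[[0,0,0],[2,-8,0],1.6],[[0,0,0],[3,-12,0],1.6],[[0,0,0],[4,-16,0],1.6],[[0,0,0],[5,-19,0],1.6]]}}

```text
time: 3.58
tcp_pos: [0.5032, 0.0132, 0.1787]
eef_rot: [-0.0, -0.117, 0.993, -0.0]
wrist_force: [-0.2, 0.1, -3.0]
finger_gap: 0.0212
```

Emit:
{"api": "step_arm", "payload": {"rows": [[[0,0,0],[0,-1,0],1.6],[[0,0,0],[0,-2,0],1.6],[[0,0,0],[0,-2,0],1.6],[[0,0,0],[0,-2,0],1.6],[[0,0,0],[0,-2,0],1.6]]}}

```text
time: 4.0
tcp_pos: [0.503, -0.0026, 0.1787]
eef_rot: [-0.0, -0.118, 0.993, 0.001]
wrist_force: [0.2, 0.6, -2.2]
finger_gap: 0.0216
```

```bash
python3 - <<'E'
from h import *
c=snap("wrist","wrist3"); print(c["p"],c["q"])
d=snap("side","side3"); s=snap("scene","scene3")
cv2.imwrite("pics/v3.png",cv2.resize(np.hstack([c["pixels"],s["pixels"]]),(800,300),interpolation=3))
E
```

```text
[ 0.50303358 -0.00255614  0.17866882] [-3.54930926e-04 -1.18370783e-01  9.92969226e-01  5.90541817e-04]
```

View pics/v3.png

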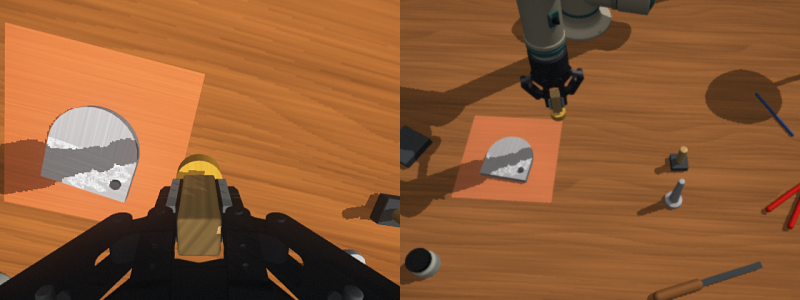

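The grip is good: the foot hangs level in the wrist view. The template is clear on the copper at about (125,210) px, with its stud at about (162,258). The scene view shows the scriber held over bench at (557,112) in the half-scale picture. Next I'll fit the template and foot from this wrist view.

```bash
cat > fit.py <<'E'
import sys
from h import *
from scipy.optimize import least_squares
c=load(sys.argv[1]); p=c["pixels"]; h=cv2.cvtColor(p,cv2.COLOR_BGR2HSV)
x0,x1,y0,y1=map(int,sys.argv[2:6])
m=((h[...,1]<80)).astype(np.uint8)*255
r=np.zeros_like(m); r[y0:y1,x0:x1]=m[y0:y1,x0:x1]; r=cv2.morphologyEx(r,cv2.MORPH_CLOSE,np.ones((7,7))); r=cv2.morphologyEx(r,cv2.MORPH_OPEN,np.ones((5,5)))
k=max(cv2.findContours(r,0,1)[0],key=cv2.contourArea)[:,0]; print("bbox",k.min(0),k.max(0))
o=camRC(c)[1]; print("cam",o)
W0=onplane(c,k,0.)[:,:2];W1=onplane(c,k,.016)[:,:2]
def sd(q,yaw0,org):  # signed distance to D outline + facing choice
    a=np.array([[np.cos(yaw0),np.sin(yaw0)],[-np.sin(yaw0),np.cos(yaw0)]]); L=(q-org)@a.T
    return L
def D(L):
    return np.where(L[:,0]<0,np.hypot(*L.T)-.06,np.maximum(L[:,0],abs(L[:,1]))-.06)
def res(v):
    L0,L1=sd(W0,v[2],v[:2]),sd(W1,v[2],v[:2]); oc=sd(o[None,:2],v[2],v[:2])[0]
    n=np.where(L1[:,[0]]<0,L1/np.linalg.norm(L1,axis=1)[:,None],np.where((L1[:,[0]]>abs(L1[:,[1]])),[1.,0],np.c_[0*L1[:,0],np.sign(L1[:,1])]))
    face=((oc-n*.06)*n).sum(1)>0
    return np.where(face,D(L0),D(L1))
f=least_squares(res,[.5575,-.135,-.12],loss="soft_l1",f_scale=.001)
print("org yawdeg",f.x[:2],np.degrees(f.x[2]),"med/95% mm",1e3*np.percentile(abs(res(f.x)),[50,95]))
if len(sys.argv)>6:
    g=onplane(c,[float(sys.argv[6]),float(sys.argv[7])],.022)[0,:2]; print("stud in fit frame",sd(g[None],f.x[2],f.x[:2]))
E
python3 fit.py wrist3 40 215 120 300 162 258
python3 - <<'E'
from h import *
c=load("wrist3"); h=cv2.cvtColor(c["pixels"],cv2.COLOR_BGR2HSV)
m=(abs(h[...,0].astype(int)-24)<6)&(h[...,1]>150)&(h[...,2]>60); m[:, :235]=0;m[:,325:]=0;m[:200]=0;m[262:]=0
k=np.argwhere(m)[:,::-1]
print(k.min(0),k.max(0))
s=load("scene3");h=cv2.cvtColor(s["pixels"],cv2.COLOR_BGR2HSV)
m2=(abs(h[...,0].astype(int)-25)<8)&(h[...,1]>170)&(h[...,2]>110);m2[:,:190]=0;m2[:,250:]=0;m2[:140]=0;m2[180:]=0
k=np.argwhere(m2)[:,::-1];print(len(k),k.min(0),k.max(0))
# predicted foot location: TCP xy, underside = tcpz-.0415
for q in(c,s):
    A,o=camRC(q)
    for dx in(0,.003):
        X=np.array([.503+dx,-.0026,.1787-.0415+.016]);y=q["intrinsics"]@(A.T@(X-o));print(y[:2]/y[2])
E
```

```text
bbox [ 58 148] [195 282]
cam [ 0.43264636 -0.02046594  0.3140674 ]
org yawdeg [ 0.55738571 -0.138123  ] -7.09398513959807 med/95% mm [0.65799264 1.31431391]
stud in fit frame [[0.03259521 0.04332216]]
[247 217] [310 250]
137 [211 151] [231 164]
[279.6194422  250.88169153]
[278.31463135 255.81971705]
[219.38383163 153.73062201]
[219.17706434 155.18183882]
```

Emit:
{"api": "step_arm", "payload": {"rows": [[[0,0,0],[3.5,0.5,0],1.6],[[0,0,0],[7,0.5,-1],1.6],[[0,0,0],[7.5,0.4,-4],1.6],[[0,0,0],[7.5,0.4,-7.5],1.6],[[0,0,0],[7.5,0.4,-9],1.6]]}}

```text
time: 4.57
tcp_pos: [0.5768, 0.0014, 0.0849]
eef_rot: [-0.003, -0.119, 0.993, 0.001]
wrist_force: [-1.7, -0.2, -3.2]
finger_gap: 0.0214
```

Emit:
{"api": "step_arm", "payload": {"rows": [[[0,0,0],[0,0,-1.5],1.6],[[0,0,0],[0,0,-3],1.6],[[0,0,0],[0,0,-4],1.6],[[0,0,0],[0,0,-4],1.6],[[0,0,0],[0,0,-4],1.6]]}}

```text
time: 4.98
tcp_pos: [0.5786, 0.0007, 0.0487]
eef_rot: [-0.0, -0.118, 0.993, 0.0]
wrist_force: [-0.7, -0.7, -2.5]
finger_gap: 0.0212
```

```bash
python3 - <<'E'
from h import *
from cell import manip
o=manip.observe(); print(o["tcp_pos"],o["wrist_force"])
c=snap("wrist","wrist4"); s=snap("scene","scene4")
cv2.imwrite("pics/v4.png",cv2.resize(np.hstack([c["pixels"],s["pixels"]]),(800,300),interpolation=3))
E
```

```text
[0.57855478 0.00066083 0.04867428] [-0.67694127 -0.67796476 -2.48010655]
```

View pics/v4.png

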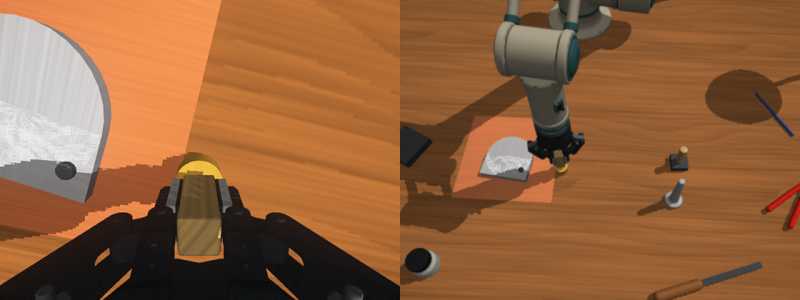

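The foot hangs just above the copper's right edge. The template's near arc and stud end are visible at (150,160) px in the full wrist frame, and the stud is at (92,239). I'll refit from the arc edge in this close view.

```bash
python3 - <<'E'
from h import *
from scipy.optimize import least_squares
c=load("wrist4"); h=cv2.cvtColor(c["pixels"],cv2.COLOR_BGR2HSV)
m=h[...,1]<100
rows=range(60,215,3); pts=[]
for v in rows:
    u=np.nonzero(m[v,:190])[0]; pts.append((u.max()+.5,v))
pts=np.array(pts); print(pts[::8].tolist())
w=onplane(c,pts,0)[:,:2]
f=least_squares(lambda q:np.hypot(*(w-q).T)-.06,[.557,-.137],loss="soft_l1",f_scale=.001)
print(f.x,np.abs(f.fun).max()); print(onplane(c,[92,239],.022))
A=np.c_[2*w,np.ones(len(w))];x=np.linalg.lstsq(A,(w**2).sum(1),rcond=None)[0];print("free",x[:2],np.sqrt(x[2]+x[:2]@x[:2]))
E
```

```text
[[107.5, 60.0], [129.5, 84.0], [143.5, 108.0], [151.5, 132.0], [155.5, 156.0], [153.5, 180.0], [147.5, 204.0]]
[ 0.55791145 -0.13805986] 0.0026098813626154183
[[ 0.5960055  -0.09910145  0.022     ]]
free [ 0.56000548 -0.14312565] 0.06511580951132885
```

Emit:
{"api": "step_arm", "payload": {"rows": [[[0,0,0],[-0.2,-1.5,-0.3],1.6],[[0,0,0],[-0.4,-3,-0.6],1.6],[[0,0,0],[-0.55,-4.5,-0.6],1.6],[[0,0,0],[-0.65,-5.3,-0.6],1.6],[[0,0,0],[-0.65,-5.3,-0.6],1.6]]}}

```text
time: 5.5
tcp_pos: [0.573, -0.0545, 0.0439]
eef_rot: [0.001, -0.117, 0.993, -0.001]
wrist_force: [-0.4, 0.3, -2.2]
finger_gap: 0.0216
```

Emit:
{"api": "step_arm", "payload": {"rows": [[[0,0,0],[0,0,0],1.6],[[0,0,0],[-0.02,-0.2,0],1.6],[[0,0,0],[-0.04,-0.3,0],1.6],[[0,0,0],[-0.05,-0.4,0],1.6],[[0,0,0],[-0.06,-0.5,0],1.6]]}}

```text
time: 5.92
tcp_pos: [0.5716, -0.0575, 0.0429]
eef_rot: [0.0, -0.118, 0.993, 0.0]
wrist_force: [-0.1, 0.5, -1.6]
finger_gap: 0.0211
```

```bash
cat > st.py <<'E'
from h import *
from cell import manip
o=manip.observe();p=o["tcp_pos"];F=o["wrist_force"]
O=np.array([.5578,-.138]);t=np.radians(-7.05);R=np.array([[np.cos(t),-np.sin(t)],[np.sin(t),np.cos(t)]])
L=R.T@(p[:2]-O);print(o["time"],"p",p.round(4),"F",F.round(2),"M",o["moment"].round(2));print("tmpl frame mm",(L*1e3).round(1),"r",np.hypot(*L)*1e3,"F in tmpl",(R.T@F[:2]).round(2))
E
python3 st.py
```

```text
5.9167 p [ 0.5716 -0.0575  0.0429] F [-0.06  0.45 -1.55] M [-0.    0.02 -0.02]
tmpl frame mm [ 3.8 81.6] r 81.70400620540158 F in tmpl [-0.11  0.44]
```

Emit:
{"api": "step_arm", "payload": {"rows": [[[0,0,0],[-0.01,-0.1,0],1.6],[[0,0,0],[-0.02,-0.2,0],1.6],[[0,0,0],[-0.02,-0.2,0],1.6],[[0,0,0],[-0.02,-0.2,0],1.6],[[0,0,0],[-0.02,-0.2,0],1.6]]}}

```text
time: 6.33
tcp_pos: [0.5714, -0.0599, 0.0428]
eef_rot: [-0.0, -0.118, 0.993, 0.0]
wrist_force: [-0.3, -0.4, -2.3]
finger_gap: 0.0212
```

Emit:
{"api": "step_arm", "payload": {"rows": [[[0,0,0],[-0.01,-0.1,0],1.6],[[0,0,0],[-0.02,-0.15,0],1.6],[[0,0,0],[-0.02,-0.15,0],1.6],[[0,0,0],[-0.02,-0.15,0],1.6],[[0,0,0],[-0.02,-0.15,0],1.6]]}}

```text
time: 6.75
tcp_pos: [0.5712, -0.061, 0.0428]
eef_rot: [0.0, -0.118, 0.993, 0.0]
wrist_force: [-0.2, 2.2, -1.8]
finger_gap: 0.0214
```

```bash
python3 st.py
```

```text
6.75 p [ 0.5712 -0.061   0.0428] F [-0.18  2.23 -1.76] M [ 0.46 -0.03  0.03]
tmpl frame mm [ 3.9 78.1] r 78.16134303739497 F in tmpl [-0.46  2.19]
```

Emit:
{"api": "step_arm", "payload": {"rows": [[[0,0,0],[0,-0.05,0],1.6],[[0,0,0],[0,-0.05,0],1.6],[[0,0,0],[0,-0.05,0],1.6],[[0,0,0],[0,-0.05,0],1.6],[[0,0,0],[0,-0.05,0],1.6]]}}

```text
time: 7.17
tcp_pos: [0.5712, -0.0611, 0.0429]
eef_rot: [0.0, -0.118, 0.993, 0.001]
wrist_force: [0.4, 5.7, -1.1]
finger_gap: 0.0212
```

```bash
python3 st.py
```

```text
7.1667 p [ 0.5712 -0.0611  0.0429] F [ 0.37  5.74 -1.14] M [ 1.02 -0.08  0.01]
tmpl frame mm [ 3.9 77.9] r 78.01055146462433 F in tmpl [-0.34  5.74]
```

```bash
cat > tab.py <<'E'
import sys,numpy as np
r=float(sys.argv[1]);a0,a1=float(sys.argv[2]),float(sys.argv[3]);st=float(sys.argv[4]) if len(sys.argv)>4 else 10
t=np.radians(-7.05);R=np.array([[np.cos(t),-np.sin(t)],[np.sin(t),np.cos(t)]])
P=lambda d:r*R@[-np.sin(np.radians(d)),np.cos(np.radians(d))]
for a in np.arange(a0,a1,st):
    print(a,[(P(a+st*k/4)-P(a)).round(2).tolist() for k in(1,2,3,4)])
E
python3 tab.py 7.74 -3 187
```

```text
-3.0 [[-0.33, 0.05], [-0.67, 0.09], [-1.01, 0.11], [-1.34, 0.12]]
7.0 [[-0.34, -0.01], [-0.67, -0.03], [-1.01, -0.07], [-1.34, -0.12]]
17.0 [[-0.33, -0.07], [-0.66, -0.15], [-0.98, -0.24], [-1.3, -0.35]]
27.0 [[-0.31, -0.12], [-0.62, -0.26], [-0.93, -0.41], [-1.22, -0.57]]
37.0 [[-0.29, -0.17], [-0.57, -0.36], [-0.84, -0.56], [-1.11, -0.77]]
47.0 [[-0.25, -0.22], [-0.5, -0.46], [-0.73, -0.7], [-0.95, -0.95]]
57.0 [[-0.21, -0.26], [-0.41, -0.54], [-0.6, -0.82], [-0.77, -1.1]]
67.0 [[-0.16, -0.3], [-0.31, -0.6], [-0.45, -0.91], [-0.57, -1.22]]
77.0 [[-0.11, -0.32], [-0.2, -0.64], [-0.28, -0.97], [-0.35, -1.3]]
87.0 [[-0.05, -0.33], [-0.09, -0.67], [-0.11, -1.01], [-0.12, -1.34]]
97.0 [[0.01, -0.34], [0.03, -0.67], [0.07, -1.01], [0.12, -1.34]]
107.0 [[0.07, -0.33], [0.15, -0.66], [0.24, -0.98], [0.35, -1.3]]
117.0 [[0.12, -0.31], [0.26, -0.62], [0.41, -0.93], [0.57, -1.22]]
127.0 [[0.17, -0.29], [0.36, -0.57], [0.56, -0.84], [0.77, -1.11]]
137.0 [[0.22, -0.25], [0.46, -0.5], [0.7, -0.73], [0.95, -0.95]]
147.0 [[0.26, -0.21], [0.54, -0.41], [0.82, -0.6], [1.1, -0.77]]
157.0 [[0.3, -0.16], [0.6, -0.31], [0.91, -0.45], [1.22, -0.57]]
167.0 [[0.32, -0.11], [0.64, -0.2], [0.97, -0.28], [1.3, -0.35]]
177.0 [[0.33, -0.05], [0.67, -0.09], [1.01, -0.11], [1.34, -0.12]]
```

Emit:
{"api": "step_arm", "payload": {"rows": [[[0,0,0],[-0.33,0.06,0],1.6],[[0,0,0],[-0.67,0.1,0],1.6],[[0,0,0],[-1.01,0.13,0],1.6],[[0,0,0],[-1.34,0.14,0],1.6],[[0,0,0],[-1.34,0.14,0],1.6]]}}

```text
time: 7.58
tcp_pos: [0.5578, -0.0597, 0.043]
eef_rot: [0.0, -0.118, 0.993, 0.001]
wrist_force: [0.9, 5.1, -0.9]
finger_gap: 0.0212
```

```bash
python3 st.py
```

```text
7.5833 p [ 0.5578 -0.0597  0.043 ] F [ 0.86  5.12 -0.92] M [ 1.01 -0.12 -0.  ]
tmpl frame mm [-9.6 77.7] r 78.26237753738585 F in tmpl [0.22 5.18]
```

Emit:
{"api": "step_arm", "payload": {"rows": [[[0,0,0],[-0.34,0,0],1.6],[[0,0,0],[-0.67,-0.02,0],1.6],[[0,0,0],[-1.01,-0.06,0],1.6],[[0,0,0],[-1.34,-0.11,0],1.6],[[0,0,0],[-1.34,-0.11,0],1.6]]}}

```text
time: 8.0
tcp_pos: [0.5435, -0.0607, 0.0428]
eef_rot: [-0.0, -0.118, 0.993, 0.001]
wrist_force: [0.2, 5.3, -2.1]
finger_gap: 0.0213
```

Emit:
{"api": "step_arm", "payload": {"rows": [[[0,0,0],[-0.33,-0.07,0],1.6],[[0,0,0],[-0.66,-0.15,0],1.6],[[0,0,0],[-0.98,-0.24,0],1.6],[[0,0,0],[-1.3,-0.35,0],1.6],[[0,0,0],[-1.3,-0.35,0],1.6]]}}

```text
time: 8.42
tcp_pos: [0.5297, -0.0643, 0.0426]
eef_rot: [-0.001, -0.118, 0.993, 0.001]
wrist_force: [-1.2, 4.8, -1.2]
finger_gap: 0.0213
```

```bash
python3 st.py
```

```text
8.4167 p [ 0.5297 -0.0643  0.0426] F [-1.24  4.81 -1.2 ] M [1.   0.34 0.  ]
tmpl frame mm [-37.   69.7] r 78.88298267839306 F in tmpl [-1.82  4.62]
```

Emit:
{"api": "step_arm", "payload": {"rows": [[[0,0,0],[-0.32,-0.11,0],1.6],[[0,0,0],[-0.63,-0.24,0],1.6],[[0,0,0],[-0.94,-0.39,0],1.6],[[0,0,0],[-1.23,-0.55,0],1.6],[[0,0,0],[-1.23,-0.55,0],1.6]]}}

```text
time: 8.83
tcp_pos: [0.5169, -0.07, 0.0424]
eef_rot: [-0.002, -0.118, 0.993, 0.001]
wrist_force: [-2.6, 4.7, -1.6]
finger_gap: 0.0212
```

Emit:
{"api": "step_arm", "payload": {"rows": [[[0,0,0],[-0.29,-0.17,0],1.6],[[0,0,0],[-0.57,-0.36,0],1.6],[[0,0,0],[-0.84,-0.56,0],1.6],[[0,0,0],[-1.11,-0.77,0],1.6],[[0,0,0],[-1.11,-0.77,0],1.6]]}}

```text
time: 9.25
tcp_pos: [0.5057, -0.0778, 0.0423]
eef_rot: [-0.002, -0.118, 0.993, 0.001]
wrist_force: [-3.5, 4.6, -1.5]
finger_gap: 0.0213
```

```bash
python3 st.py
```

```text
9.25 p [ 0.5057 -0.0778  0.0423] F [-3.51  4.56 -1.46] M [ 0.82  0.69 -0.01]
tmpl frame mm [-59.1  53.3] r 79.60352256657308 F in tmpl [-4.04  4.1 ]
```

Emit:
{"api": "step_arm", "payload": {"rows": [[[0,0,0],[-0.27,-0.2,0],1.6],[[0,0,0],[-0.52,-0.44,0],1.6],[[0,0,0],[-0.76,-0.68,0],1.6],[[0,0,0],[-0.98,-0.93,0],1.6],[[0,0,0],[-0.98,-0.93,0],1.6]]}}

```text
time: 9.67
tcp_pos: [0.4958, -0.0874, 0.0423]
eef_rot: [-0.002, -0.118, 0.993, 0.001]
wrist_force: [-4.5, 3.1, -1.0]
finger_gap: 0.0213
```

Emit:
{"api": "step_arm", "payload": {"rows": [[[0,0,0],[-0.22,-0.26,0],1.6],[[0,0,0],[-0.42,-0.54,0],1.6],[[0,0,0],[-0.61,-0.82,0],1.6],[[0,0,0],[-0.78,-1.1,0],1.6],[[0,0,0],[-0.78,-1.1,0],1.6]]}}

```text
time: 10.08
tcp_pos: [0.4879, -0.0984, 0.0422]
eef_rot: [-0.003, -0.118, 0.993, 0.001]
wrist_force: [-5.6, 3.0, -2.8]
finger_gap: 0.0216
```

```bash
python3 st.py
```

```text
10.0833 p [ 0.4879 -0.0984  0.0422] F [-5.61  3.04 -2.75] M [0.47 0.96 0.05]
tmpl frame mm [-74.3  30.7] r 80.34818520468679 F in tmpl [-5.94  2.33]
```

Emit:
{"api": "step_arm", "payload": {"rows": [[[0,0,0],[-0.19,-0.29,0],1.6],[[0,0,0],[-0.34,-0.59,0],1.6],[[0,0,0],[-0.48,-0.9,0],1.6],[[0,0,0],[-0.6,-1.21,0],1.6],[[0,0,0],[-0.6,-1.21,0],1.6]]}}

```text
time: 10.5
tcp_pos: [0.4818, -0.1109, 0.0422]
eef_rot: [-0.003, -0.118, 0.993, 0.0]
wrist_force: [-5.1, 1.2, -2.6]
finger_gap: 0.0212
```

Emit:
{"api": "step_arm", "payload": {"rows": [[[0,0,0],[-0.12,-0.32,0],1.6],[[0,0,0],[-0.21,-0.64,0],1.6],[[0,0,0],[-0.3,-0.97,0],1.6],[[0,0,0],[-0.37,-1.3,0],1.6],[[0,0,0],[-0.37,-1.3,0],1.6]]}}

```text
time: 10.92
tcp_pos: [0.478, -0.1241, 0.0422]
eef_rot: [-0.003, -0.118, 0.993, 0.0]
wrist_force: [-6.6, 0.9, -2.6]
finger_gap: 0.0211
```

```bash
python3 st.py
```

```text
10.9167 p [ 0.478  -0.1241  0.0422] F [-6.64  0.87 -2.64] M [ 0.11  1.07 -0.01]
tmpl frame mm [-80.9   4. ] r 80.97077551967855 F in tmpl [-6.69  0.05]
```

Emit:
{"api": "step_arm", "payload": {"rows": [[[0,0,0],[-0.07,-0.33,0],1.6],[[0,0,0],[-0.12,-0.67,0],1.6],[[0,0,0],[-0.14,-1.01,0],1.6],[[0,0,0],[-0.15,-1.34,0],1.6],[[0,0,0],[-0.15,-1.34,0],1.6]]}}

```text
time: 11.33
tcp_pos: [0.4767, -0.1378, 0.0422]
eef_rot: [-0.003, -0.119, 0.993, -0.0]
wrist_force: [-6.2, -1.1, -2.8]
finger_gap: 0.0216
```

Emit:
{"api": "step_arm", "payload": {"rows": [[[0,0,0],[0.01,-0.34,0],1.6],[[0,0,0],[0.03,-0.67,0],1.6],[[0,0,0],[0.07,-1.01,0],1.6],[[0,0,0],[0.12,-1.34,0],1.6],[[0,0,0],[0.12,-1.34,0],1.6]]}}

```text
time: 11.75
tcp_pos: [0.4778, -0.1515, 0.0422]
eef_rot: [-0.003, -0.119, 0.993, -0.0]
wrist_force: [-6.0, -1.2, -3.3]
finger_gap: 0.0212
```

```bash
python3 st.py; python3 - <<'E'
from h import *
c=snap("wrist","wrist5"); s=snap("scene","scene5")
cv2.imwrite("pics/v5.png",cv2.resize(np.hstack([c["pixels"],s["pixels"]]),(800,300),interpolation=3))
E
```

```text
11.75 p [ 0.4778 -0.1515  0.0422] F [-6.01 -1.23 -3.33] M [-0.28  1.16  0.02]
tmpl frame mm [-77.8 -23.2] r 81.1703576156914 F in tmpl [-5.81 -1.96]
```

View pics/v5.png

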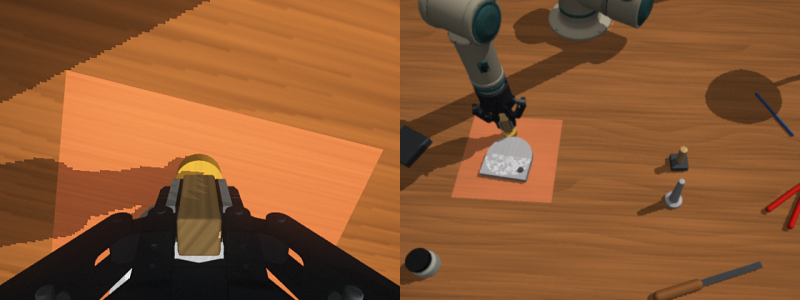

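The foot is against the curve at about (512,131) in the half-scale scene image, just past the crown, and the template looks unmoved. The slide goes on.

Emit:
{"api": "step_arm", "payload": {"rows": [[[0,0,0],[0.07,-0.33,0],1.6],[[0,0,0],[0.15,-0.66,0],1.6],[[0,0,0],[0.24,-0.98,0],1.6],[[0,0,0],[0.35,-1.3,0],1.6],[[0,0,0],[0.35,-1.3,0],1.6]]}}

```text
time: 12.27
tcp_pos: [0.4813, -0.1648, 0.0422]
eef_rot: [-0.003, -0.119, 0.993, -0.001]
wrist_force: [-6.0, -2.3, -3.0]
finger_gap: 0.0213
```

Emit:
{"api": "step_arm", "payload": {"rows": [[[0,0,0],[0.12,-0.31,0],1.6],[[0,0,0],[0.26,-0.62,0],1.6],[[0,0,0],[0.41,-0.93,0],1.6],[[0,0,0],[0.57,-1.22,0],1.6],[[0,0,0],[0.57,-1.22,0],1.6]]}}

```text
time: 12.68
tcp_pos: [0.4873, -0.1775, 0.0422]
eef_rot: [-0.003, -0.119, 0.993, -0.001]
wrist_force: [-4.5, -2.5, -2.5]
finger_gap: 0.021
```

```bash
python3 st.py
```

```text
12.6833 p [ 0.4873 -0.1775  0.0422] F [-4.53 -2.45 -2.52] M [-0.6   1.14 -0.02]
tmpl frame mm [-65.1 -47.8] r 80.80626655269323 F in tmpl [-4.19 -2.99]
```

Emit:
{"api": "step_arm", "payload": {"rows": [[[0,0,0],[0.18,-0.28,0],1.6],[[0,0,0],[0.37,-0.56,0],1.6],[[0,0,0],[0.57,-0.83,0],1.6],[[0,0,0],[0.78,-1.1,0],1.6],[[0,0,0],[0.78,-1.1,0],1.6]]}}

```text
time: 13.1
tcp_pos: [0.4956, -0.1891, 0.0424]
eef_rot: [-0.003, -0.119, 0.993, -0.002]
wrist_force: [-6.3, -3.8, -3.3]
finger_gap: 0.0212
```

Emit:
{"api": "step_arm", "payload": {"rows": [[[0,0,0],[0.23,-0.24,0],1.6],[[0,0,0],[0.47,-0.49,0],1.6],[[0,0,0],[0.71,-0.72,0],1.6],[[0,0,0],[0.96,-0.94,0],1.6],[[0,0,0],[0.96,-0.94,0],1.6]]}}

```text
time: 13.52
tcp_pos: [0.5059, -0.1991, 0.0426]
eef_rot: [-0.002, -0.119, 0.993, -0.002]
wrist_force: [-5.4, -3.9, -4.5]
finger_gap: 0.0215
```

```bash
python3 st.py
```

```text
13.5167 p [ 0.5059 -0.1991  0.0426] F [-5.42 -3.92 -4.51] M [-0.96  1.01  0.  ]
tmpl frame mm [-44. -67.] r 80.159870445691 F in tmpl [-4.9  -4.55]
```

Emit:
{"api": "step_arm", "payload": {"rows": [[[0,0,0],[0.26,-0.22,0],1.6],[[0,0,0],[0.54,-0.42,0],1.6],[[0,0,0],[0.82,-0.61,0],1.6],[[0,0,0],[1.1,-0.78,0],1.6],[[0,0,0],[1.1,-0.78,0],1.6]]}}

```text
time: 13.93
tcp_pos: [0.5183, -0.2073, 0.043]
eef_rot: [-0.001, -0.119, 0.993, -0.003]
wrist_force: [-3.0, -5.0, -3.4]
finger_gap: 0.0213
```

Emit:
{"api": "step_arm", "payload": {"rows": [[[0,0,0],[0.3,-0.16,0],1.6],[[0,0,0],[0.6,-0.31,0],1.6],[[0,0,0],[0.91,-0.45,0],1.6],[[0,0,0],[1.22,-0.57,0],1.6],[[0,0,0],[1.22,-0.57,0],1.6]]}}

```text
time: 14.35
tcp_pos: [0.5314, -0.2128, 0.0432]
eef_rot: [0.0, -0.119, 0.993, -0.003]
wrist_force: [-2.2, -6.1, -4.7]
finger_gap: 0.0217
```

```bash
python3 st.py
```

```text
14.35 p [ 0.5314 -0.2128  0.0432] F [-2.17 -6.14 -4.67] M [-1.19  0.34  0.04]
tmpl frame mm [-17.  -77.4] r 79.28042473480178 F in tmpl [-1.4  -6.36]
```

Emit:
{"api": "step_arm", "payload": {"rows": [[[0,0,0],[0.32,-0.12,0],1.6],[[0,0,0],[0.64,-0.22,0],1.6],[[0,0,0],[0.97,-0.3,0],1.6],[[0,0,0],[1.3,-0.37,0],1.6],[[0,0,0],[1.3,-0.37,0],1.6]]}}

```text
time: 14.77
tcp_pos: [0.5448, -0.2157, 0.0433]
eef_rot: [0.001, -0.118, 0.993, -0.002]
wrist_force: [-1.1, -5.4, -3.3]
finger_gap: 0.0212
```

Emit:
{"api": "step_arm", "payload": {"rows": [[[0,0,0],[0.33,-0.05,0],1.6],[[0,0,0],[0.67,-0.09,0],1.6],[[0,0,0],[1.01,-0.12,0],1.6],[[0,0,0],[1.34,-0.15,0],1.6],[[0,0,0],[1.34,-0.15,0],1.6]]}}

```text
time: 15.18
tcp_pos: [0.5578, -0.2171, 0.0432]
eef_rot: [0.001, -0.118, 0.993, -0.002]
wrist_force: [-1.5, -5.5, -3.3]
finger_gap: 0.0214
```

```bash
python3 st.py
```

```text
15.1833 p [ 0.5578 -0.2171  0.0432] F [-1.55 -5.54 -3.27] M [-1.17  0.27  0.02]
tmpl frame mm [  9.7 -78.5] r 79.10029786689222 F in tmpl [-0.86 -5.69]
```

Emit:
{"api": "step_arm", "payload": {"rows": [[[0,0,0],[-0.01,-0.1,0],1.6],[[0,0,0],[-0.02,-0.15,-0.05],1.6],[[0,0,0],[-0.02,-0.15,-0.1],1.6],[[0,0,0],[-0.02,-0.15,-0.15],1.6],[[0,0,0],[-0.02,-0.15,-0.15],1.6]]}}

```text
time: 15.6
tcp_pos: [0.5572, -0.2172, 0.0418]
eef_rot: [0.001, -0.118, 0.993, -0.001]
wrist_force: [0.6, -5.0, -1.4]
finger_gap: 0.0213
```

```bash
python3 st.py
```

```text
15.6 p [ 0.5572 -0.2172  0.0418] F [ 0.63 -4.96 -1.42] M [-0.99 -0.16 -0.02]
tmpl frame mm [  9.1 -78.6] r 79.16645896943842 F in tmpl [ 1.24 -4.84]
```

Emit:
{"api": "step_arm", "payload": {"rows": [[[0,0,0],[-0.01,-0.1,0],1.6],[[0,0,0],[-0.01,-0.1,0],1.6],[[0,0,0],[-0.01,-0.1,-0.04],1.6],[[0,0,0],[-0.01,-0.1,-0.04],1.6],[[0,0,0],[-0.01,-0.1,-0.04],1.6]]}}

```text
time: 16.02
tcp_pos: [0.5568, -0.2173, 0.0416]
eef_rot: [0.001, -0.118, 0.993, -0.0]
wrist_force: [0.5, -2.4, 3.4]
finger_gap: 0.0214
```

```bash
python3 st.py
```

```text
16.0167 p [ 0.5568 -0.2173  0.0416] F [ 0.53 -2.4   3.37] M [-0.46 -0.14 -0.08]
tmpl frame mm [  8.8 -78.8] r 79.28266687396894 F in tmpl [ 0.83 -2.32]
```

Emit:
{"api": "step_arm", "payload": {"rows": [[[0,0,0],[-0.01,-0.08,0],1.6],[[0,0,0],[-0.01,-0.1,0],1.6],[[0,0,0],[-0.01,-0.1,0],1.6],[[0,0,0],[-0.01,-0.1,0],1.6],[[0,0,0],[-0.01,-0.1,0],1.6]]}}

```text
time: 16.43
tcp_pos: [0.5568, -0.2174, 0.0416]
eef_rot: [0.001, -0.118, 0.993, 0.001]
wrist_force: [0.9, 0.9, 5.1]
finger_gap: 0.022
```

Emit:
{"api": "step_arm", "payload": {"rows": [[[0,0,0],[0,0,0],2.6],[[0,0,0],[0,0,0],3.5],[[0,0,0],[0,0,0],5],[[0,0,0],[0,0,0],6.5],[[0,0,0],[0,0,0],8]]}}

```text
time: 16.85
tcp_pos: [0.5557, -0.218, 0.0405]
eef_rot: [-0.0, -0.118, 0.993, 0.0]
wrist_force: [-0.3, 0.6, -0.1]
finger_gap: 0.0699
```

Emit:
{"api": "step_arm", "payload": {"rows": [[[0,0,0],[0,0,0],8.2],[[0,0,0],[0,0,0],8.2],[[0,0,0],[0,0,0],8.2],[[0,0,0],[0,0,1],8.2],[[0,0,0],[0,0,2],8.2]]}}

```text
time: 17.27
tcp_pos: [0.5558, -0.2181, 0.0612]
eef_rot: [-0.001, -0.118, 0.993, 0.0]
wrist_force: [0.6, -0.8, -0.6]
finger_gap: 0.0817
```

Emit:
{"api": "step_arm", "payload": {"rows": [[[0,0,0],[0,0,3],8.2],[[0,0,0],[0,0,6],8.2],[[0,0,0],[0,0,9],8.2],[[0,0,0],[0,0,12],8.2],[[0,0,0],[0,0,14],8.2]]}}

```text
time: 17.68
tcp_pos: [0.5573, -0.2188, 0.2058]
eef_rot: [0.002, -0.118, 0.993, -0.002]
wrist_force: [-0.3, -0.5, -0.1]
finger_gap: 0.0819
```

```bash
python3 st.py; python3 - <<'E'
from h import *
c=snap("wrist","wrist6"); s=snap("scene","scene6")
cv2.imwrite("pics/v6.png",cv2.resize(np.hstack([c["pixels"],s["pixels"]]),(800,300),interpolation=3))
E
```

```text
17.6833 p [ 0.5573 -0.2188  0.2058] F [-0.28 -0.5  -0.06] M [0.06 0.02 0.01]
tmpl frame mm [  9.4 -80.3] r 80.82972507003709 F in tmpl [-0.22 -0.53]
```

View pics/v6.png

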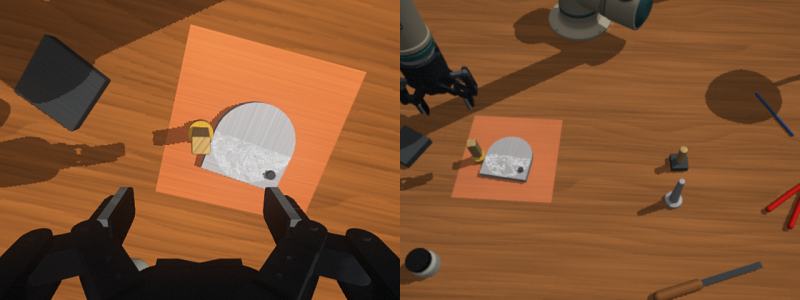

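The scriber stands free beside the plain end, with the foot at about (475,155) in the half-scale scene image and (200,128) in the half-scale wrist view. A numerical check comes before handing in.

```bash
python3 fit.py wrist6 275 425 130 270 378 244
python3 - <<'E'
from h import *
c=load("wrist6");h=cv2.cvtColor(c["pixels"],cv2.COLOR_BGR2HSV)
m=(abs(h[...,0].astype(int)-24)<6)&(h[...,1]>170)&(h[...,2]>110);m[:,:255]=0;m[:,305:]=0;m[:155]=0;m[215:]=0
k=np.argwhere(m)[:,::-1];print(k.min(0),k.max(0),onplane(c,[[k[:,0].min(),183],[k[:,0].max(),183],[280,k[:,1].min()]],.012))
import subprocess
a,b=load("scene0")["pixels"],load("scene6")["pixels"]
def stud(p):
    g=p[228:248,158:182].sum(2).astype(float); w=np.clip(250-g,0,None); v,u=np.mgrid[228:248,158:182]; return (u*w).sum()/w.sum(),(v*w).sum()/w.sum()
print("stud px",stud(a),stud(b))
E
sed -i 's/"scene0"/"scene6"/' t.py; python3 t.py | sed -n 3,5p
```

```text
bbox [282 143] [413 269]
cam [ 0.48607273 -0.23615111  0.34078613]
org yawdeg [ 0.55799444 -0.13765339] -5.693470326180793 med/95% mm [0.57057618 3.72234501]
stud in fit frame [[0.03362046 0.03906604]]
[264 169] [298 195] [[ 0.56142373 -0.23477585  0.012     ]
 [ 0.55313255 -0.20047803  0.012     ]
 [ 0.54327653 -0.22208337  0.012     ]]
stud px (np.float64(168.6105320899616), np.float64(238.14042786615468)) (np.float64(168.32033426183844), np.float64(237.96471680594243))
bbox [111 191] [185 254]
circle [ 0.55675305 -0.13650495] 0.05919196715725852
fixed r [ 0.55773902 -0.13645545] 0.0015145627473923534
```

```bash
python3 -c "
from cell import manip; manip.job_done(); print(manip.observe()['time'])"
```

```text
the job is handed in; nothing more can be done
the job is handed in; nothing more can be done
```

I gripped the square-handled scriber and brought it in from outside the stud end, meeting the template's edge there at about 2 to 6 N. I then slid it round the whole curve about 1 mm off or on the bench, with 4.6 to 7.4 N of side force showing at every stop. At the plain end I eased it off, set it down, let go and raised the gripper clear. The job was handed in at about 18 s of the 64 s allowed; it reported no verdict.

**Scriber:** My last check, with the wrist camera, puts the foot about 11 mm past the plain end and about 79 mm from the template's straight-side axis. That is roughly 1 mm or less from the edge. The scriber looks upright, but I judged that by eye and did not measure the angle.

**Template:** Between the first and last scene images the template moved under 2 mm and its stud about 0.3 pixel.

**Disagreements:**
- **Yaw:** The last wrist fit gave a template yaw of -5.7°, against -7.1° before the slide. The fit was worse (95 % of points within 3.7 mm), probably because the scriber touched the template's outline. It could also be a turn of a degree or so.
- **Radius:** The arm-based radius read up to 81 mm near the crown instead of 78 mm. That fits the scriber sitting about 2 to 3 mm off-centre in the grip; the measured force showed contact there throughout.
- **Foot height:** It came only from the arm's readings; I did not check it in the pictures.

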